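# Clear the swing, open the cupboard door and put the tin in its door rack

## Robot

A 7-joint arm with a two-finger parallel gripper is mounted at the origin on a cart in front of the work surface, level with it; the furniture and walls round the work are solid. World frame = base frame: x ahead of the robot, y to its left, z up, the work surface at z = 0. Lengths are in m, angles in rad, forces in N, time in s.
With the tool pointing down it reaches from about 0.4 to 0.875 m from the base axis. Payload 19.3 kg.
Tool frame: the origin (TCP) lies at the very end of the fingers, on their centre line; the grasp point (between the pads) lies 19 mm behind it; z points along the fingers, y is the line along which they close (so a half turn about z gives the same grasp; the last joint's range is limited). The gripper opens to 85 mm and grips with 20 to 120 N. Pads are 22 mm wide; open, the fingers measure 114 mm over their backs; the gripper's body (76 mm by 85 mm) begins 54 mm behind the grasp point. The pads swing forward as they close: fully open they stand 13 mm farther back than shut.
Start: joints at [1.199, 0.521, -0.036, 1.599, 0.021, 1.021, -0.113], TCP at [0.186, -0.597, 0.231] pointing down, gripper open.
Joint ranges: [-2.91, 2.91], [-0.3, 2.13], [-1.5, 1.42], [0.17, 2.43], [-1.26, 4.41], [0.16, 1.93], [-2.52, 2.52]. Speed limits (rad/s): [1.89, 1.89, 2.39, 2.39, 3.01, 3.01, 3.01].

## Interface

Orientations are given as [roll, pitch, yaw] about the fixed x, y, z axes, in that order (R = Rz(yaw) Ry(pitch) Rx(roll)).
In Python, from workcell import bot gives the robot as it stands. The module is installed in compiled form; this text tells all that it offers.
- The arm moves only by the tool apply_moves, never from a script. Its arguments are lists of equal length, an entry for each row: "claw": the finger opening in m, from 0 to 0.0854; "xyz": the shift along the tool's x, y, z in m, a list of three; "twist": the turn, a rotation vector about the tool's x, y, z in rad, a list of three. A call has 1 to 20 rows; each row shifts and turns the commanded pose from where the row before left it, along the tool's axes as they then stand; what a row does not reach is not made up. A row lasts 1/10 s, in which the tool goes at most 50 mm and 8.59 degrees, less where a joint would pass 70% of its speed; a pose out of reach is approached as far as the arm can. A call with a gripper value outside its range is refused whole. The fingers move at their own pace and stop on an object; "force" is the grip in N (left out, the last holds). Time passes only in rows, so rows that do not move let the fingers close. It gives the time, the measured TCP pose, the force, the opening and the grip force at its end, in the units of the state.
- bot.observe(): the state, without advancing time (a new reading comes with each control period).
- bot.grab_frame(name): name is "scene" or "top"; returns a dict with "img" (384x512x3 uint8, red, green, blue), "vfov" (degrees; the focal length in pixels is half the picture's height over the tangent of half this angle, whatever the lens; pixels are square), "cx", "cy" (the principal point, pixels), "distortion" ([k1, k2, p1, p2, k3] as OpenCV has them; the pictures are not rectified), "view" (4x4, takes a point from world to camera coordinates). Camera axes: x right, y up, looking along -z (the intrinsics and any distortion apply to the point x, -y, -z); pixel columns grow to the right and rows downward; lengths in m; the calibration is good to about 2 mm. A picture is of the moment at which its call begins. There is no depth.
- bot.job_done(): hands the job in; it is judged then, once.
Trained networks look in the newest picture that a camera, given by its name, has taken for a name from the list of things; names that differ only in an ending like _2 or _b are one class to them, and where a whole thing is asked for, a point or a joint stands for the part that bears it (a point fixed in the world has none). Each returns a list of dicts, best first, with "score" (0 to 1); they miss things now and then, are a little off and sometimes report something else, mostly with a low value. They report only what shows in the picture. A call takes as long as a camera call. They do not tell look-alikes from the thing itself.
- bot.find_in(camera, query): "position" ([x, y, z] in m, in world coordinates, good to about 4 mm: the middle of the surface that is visible of it).
The state is a dict: "clock": time; "qpos": joint angles; "qd": joint speeds; "joint_efforts": joint torques, N m; "position": TCP position; "tool_rot": TCP orientation; "force": force on the tool from outside, world axes, zero at the start; "moment": the same for the moment, N m; "grip_width": finger opening in m; "finger_force": force on a finger pad.
Only numpy, scipy, OpenCV 4.12 (cv2) and the standard library are available. Lean on these libraries where they do the work, as an engineer would, in place of code of your own. Each camera call takes 0.05 s, during which the arm holds its last target. There are 200 camera calls.

## Task

Put the food tin away in the steel rack on the inside of the small green cupboard's door. Either the tin or the spice jar stands in the door's way: before opening, set that one down somewhere clear on the worktop; then pull the door by its handle and swing it wide open, to about a right angle, and stand the tin upright in the rack. Leave the door wide open and the jar standing on the worktop; do not knock the tin or the jar over, and leave the pepper mill, the small dish and the oil bottle where they stand.

Things in the scene. Friction and masses are not known exactly. Their poses are not given: they have to be found in the camera images.
- cupboard: Fixed small green cupboard, 180 deep (x) x 280 wide (y) x 275 mm high, door in its front, which faces -x of its own frame. Origin: centre of its underside, on the worktop.
- door (a joint): Right-hung door: white panel 276 wide x 218 high x 18 mm thick, 32 to 250 mm above the worktop. 0 = closed, grows to 1.75 rad as it opens toward the robot; opening by q turns it by +q about world z. Free edge 280 mm from the hinge axis. Stays where it is left (friction about 0.12 N m).
- hinge (a point): Point on the door's upright hinge axis at worktop height, at the cupboard's front right edge seen from the robot, in the middle of the panel's thickness. Axes of the cupboard: x into it, y along the closed door from hinge to free edge, z up.
- grip (a point): Point on the upright bar of the dark steel door handle, 222 mm above the worktop. Bar 12 mm in diameter, 250 mm from the hinge axis along the door, 51 mm outward of it (42 mm off the panel's face), from 134 to 246 mm above the worktop, top end free to be pinched from above; stays to the panel at 130 and 175 mm. Turns with the door: x through the panel to the inside, y to the free edge, z up.
- rack (a point): Centre of the inner floor (152 mm above the worktop) of the steel rack inside the door; turns with it. x away from the panel, y along the door to the free edge, z up. Inside it is 222 mm long (y -111 to 111) and 72 mm deep (panel at x = -36, front wall at +36); walls 27 mm, front rail 30 mm above its floor. Reached from above once the door is open.
- tin: Food tin, pale label and steel rims, upright cylinder 58 mm in diameter, 72 mm high, about 0.18 kg. Origin: centre of its underside, z up.
- jar: Spice jar with green label and black cap, 44 mm in diameter, 105 mm high, about 0.11 kg. Origin: centre of its underside, z up.
- mill: Dark wooden pepper mill, 58 mm in diameter, 170 mm high; stays where it is. Origin: centre of its underside.
- dish: Small cream ribbed dish, 68 mm in diameter, 38 mm high; stays where it is. Origin: centre of its underside.
- oil: Golden-brown squeeze bottle with red nozzle, 62 mm in diameter, 254 mm high; stays where it is. Origin: centre of its underside.
- can_opener: Fixed bench can opener, an obstacle on the right front of the worktop: base and post 376 mm high around its origin (under the base), its crank reaching to 60 to 80 mm ahead of (+x) and 60 mm left of (+y) the origin at 360 to 411 mm height. Does not move.
Mind the look-alikes: they are no part of the job. What is shaped like the tin but red is not meant. What is shaped like the jar but blue is not meant.

How it is judged:
On the way, in this order (a step that is already met when the one before it is completed fails the run):
1. the tin and the jar are both out of the door's swing while the door is still nearly closed (under 0.22 rad) ((horizontal distance between tin and hinge above 0.305 m or y of tin in the frame of hinge below -0.03 m) and (horizontal distance between jar and hinge above 0.305 m or y of jar in the frame of hinge below -0.03 m) and value of joint door below 0.22 rad), for 0.2 s.
2. the fingers pull the door open by its handle (past 0.25 rad) (value of joint door above 0.25 rad and contact force between the fingers and handle_bar above 0.3 N), for 0.05 s.
3. the door is wide open (past 1.35 rad) (value of joint door above 1.35 rad), for 0.2 s.
At the end, for the whole second after the job is handed in: The door stands open by more than 1.3 rad (75 degrees); the tin stands on the rack's floor (within 10 mm of it in height, inside its walls), upright within 0.15 rad and at rest; the jar stands on the worktop (base under 20 mm), upright within 0.15 rad and at rest (value of joint door above 1.3 rad and x of tin in the frame of rack between -0.04 and 0.04 m and y of tin in the frame of rack between -0.115 and 0.115 m and z of tin in the frame of rack between -0.01 and 0.01 m and angle between each of tin, jar's own z axis and vertical below 0.15 rad and linear speed of each of tin, jar below 0.03 m/s and height (world z) of jar below 0.02 m); the robot touches nothing.
It fails at once if the tin or the jar is tipped over (tilted by more than 0.7 rad) (angle between any of tin, jar's own z axis and vertical above 0.7 rad).
It fails at once if the pepper mill is moved by more than 40 mm or tipped (distance of mill from where it was at the start of the episode above 0.04 m or angle between mill's own z axis and vertical above 0.35 rad).
It fails at once if the small dish is moved by more than 40 mm or tipped (distance of dish from where it was at the start of the episode above 0.04 m or angle between dish's own z axis and vertical above 0.35 rad).
It fails at once if the oil squeeze bottle is moved by more than 40 mm or tipped (distance of oil from where it was at the start of the episode above 0.04 m or angle between oil's own z axis and vertical above 0.35 rad).
It also fails if it takes over 72 s, if anything falls off the work surface, if the arm or the gripper's body presses on something with over 40 N, if the wrist force passes 120 N, or if a joint passes its speed limit or range.

## Working session

There is one attempt and no reset: what is moved stays moved. The work goes in short steps, Python scripts to look and compute and a tool call to move; the robot and the scene stay as the last step left them, time stands still between calls to the robot, and variables do not carry over. Pictures are saved under pics/ and viewed, at most 11 in all, crops included, and the job is handed in when it is done.

Besides the shell and the picture viewer there is one more tool, called after "Request:" as a command line: name --argument value ..., lists and objects as JSON in quotes. apply_moves: Moves the arm, as the interface text tells. Its arguments: {"type":"object","properties":{"claw":{"type":"array"},"xyz":{"type":"array"},"twist":{"type":"array"},"force":{"type":"number"}},"required":["claw","xyz","twist"]}

```bash
mkdir -p pics; python3 - <<'E'
from workcell import bot
import cv2, numpy as np
for c in ("scene","top"):
    f=bot.grab_frame(c); cv2.imwrite(f"pics/{c}0.png",f["img"][...,::-1])
    print(c,f["vfov"],f["cx"],f["cy"],f["distortion"],np.round(f["view"],3).tolist())
    for n in ("cupboard","door","grip","tin","jar","mill","dish","oil","can_opener"):
        print(n,[(np.round(d["position"],3).tolist(),round(d["score"],2)) for d in bot.find_in(c,n)[:4]])
print(bot.observe())
a=[cv2.imread(f"pics/{c}0.png") for c in ("scene","top")]
E
```

```text
scene 56.462504418270996 260.86277959531157 192.15585488236692 [-0.10429222  0.          0.          0.          0.        ] [[-0.875, -0.484, 0.019, 0.48], [0.257, -0.429, 0.866, -0.275], [-0.411, 0.762, 0.5, -0.877], [0.0, 0.0, 0.0, 1.0]]
cupboard [([0.726, 0.083, 0.19], 0.81), ([0.603, -0.278, 0.108], 0.66)]
door [([0.679, 0.023, 0.161], 0.78)]
grip [([0.675, 0.024, 0.16], 0.65)]
tin [([0.37, 0.052, 0.054], 0.91), ([0.499, 0.027, 0.052], 0.63)]
jar [([0.401, 0.267, 0.072], 0.83), ([0.486, 0.282, 0.075], 0.71)]
mill [([0.72, 0.289, 0.085], 0.8)]
dish [([0.387, 0.129, 0.022], 0.69)]
oil [([0.605, -0.277, 0.111], 0.87)]
can_opener []
top 56.031401916378066 253.32463743157552 187.35619720130313 [-0.09460495  0.          0.          0.          0.        ] [[-0.36, -0.933, 0.005, 0.187], [0.881, -0.338, 0.332, -0.589], [-0.308, 0.124, 0.943, -1.15], [0.0, 0.0, 0.0, 1.0]]
cupboard [([0.741, -0.008, 0.277], 0.68)]
door [([0.677, -0.007, 0.172], 0.76)]
grip [([0.674, -0.003, 0.171], 0.81)]
tin [([0.371, 0.038, 0.07], 0.82), ([0.503, 0.009, 0.07], 0.78)]
jar [([0.486, 0.263, 0.107], 0.65),
[... 211 characters left out ...]
 array([ 1.19879252,  0.52139484, -0.0362905 ,  1.59947042,  0.02121059,
        1.02110751, -0.11276718]), 'qd': array([-6.70011485e-04,  6.18063388e-04, -6.42894617e-04,  8.93536778e-06,
        5.65569578e-04,  1.64361271e-03, -4.36019731e-04]), 'joint_efforts': array([-3.81047517e-03, -9.26828814e+01,  1.97636470e+00, -3.70245230e+01,
        1.77903066e-02,  2.03472599e-03,  5.31576984e-05]), 'position': array([ 0.18574834, -0.59676675,  0.23130471]), 'tool_rot': array([3.14158687e+00, 1.21442491e-05, 3.01790465e-01]), 'force': array([-0.39331231, -0.25581235,  0.0932014 ]), 'moment': array([-0.00520263, -0.01562496,  0.00365751]), 'finger_force': 0.0, 'grip_width': 0.08497208537485791}
```

View pics/scene0.png

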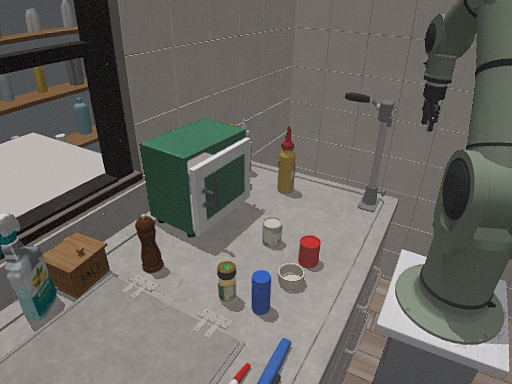

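View pics/top0.png

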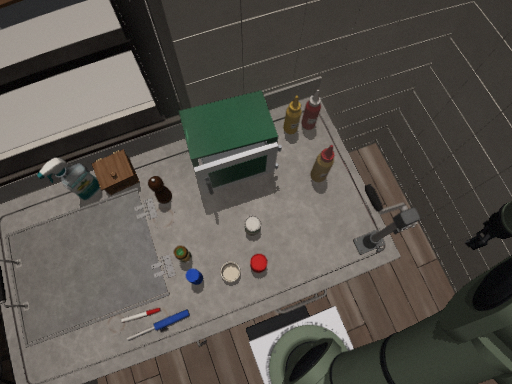

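Candidates for the tin: pale, at scene (272,232) / top (253,226), and red, at scene (310,250) / top (259,263). The pale one fits. Candidates for the jar: green label, at scene (227,282) / top (181,253), and blue, at scene (261,292) / top (194,276). The green one fits. I'll confirm both in a crop, together with the cupboard's edges.

```bash
python3 - <<'E'
import cv2, numpy as np
s=cv2.imread("pics/scene0.png")[110:320,130:340]; t=cv2.imread("pics/top0.png")[85:285,165:345]
cv2.imwrite("pics/c_s.png",cv2.resize(s,None,fx=2.8,fy=2.8,interpolation=cv2.INTER_CUBIC))
cv2.imwrite("pics/c_t.png",cv2.resize(t,None,fx=3,fy=3,interpolation=cv2.INTER_CUBIC))
E
```

```text
(no output)
```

View pics/c_s.png

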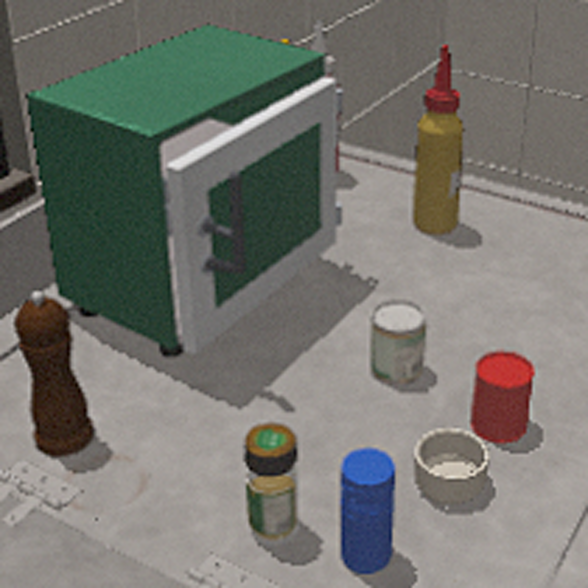

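View pics/c_t.png

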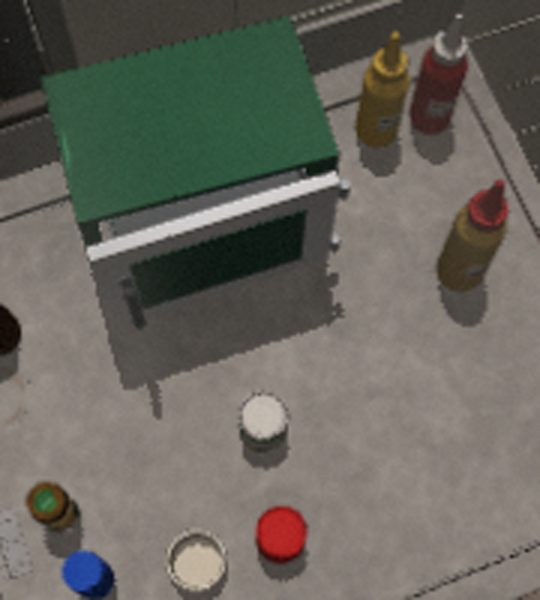

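The crops confirm it: the pale tin is at scene crop (398,343), and the jar with green label and black cap is at (271,480). The red and blue ones are look-alikes. The door is slightly ajar. Next I'll locate the corners and the handle.

```bash
cat > h.py <<'E'
import cv2, numpy as np
from workcell import bot
def cam(f):
    fl=192/np.tan(np.radians(f["vfov"]/2)); K=np.array([[fl,0,f["cx"]],[0,fl,f["cy"]],[0,0,1.]])
    V=np.diag([1,-1,-1,1.])@np.array(f["view"]); return K,np.array(f["distortion"]),V
def proj(f,P):
    K,D,V=cam(f); return cv2.projectPoints(np.float64(P).reshape(-1,1,3),cv2.Rodrigues(V[:3,:3])[0],V[:3,3],K,D)[0][:,0]
def onz(f,uv,z):
    K,D,V=cam(f); n=cv2.undistortPoints(np.float64([[uv]]),K,D)[0,0]
    d=V[:3,:3].T@np.r_[n,1]; c=-V[:3,:3].T@V[:3,3]; return c+d*(z-c[2])/d[2]
E
python3 - <<'E'
from h import *
from scipy.optimize import least_squares
T=bot.grab_frame("top"); S=bot.grab_frame("scene")
tp=[(180,111),(262.7,91.7),(276.7,137.3),(191.7,159)]; sp=[(140.7,143.9),(203,119.6),(246,131.4),(183.6,158.2)] # BL BR FR FL
for a,b in zip(tp,sp): print(onz(T,a,.275).round(3),onz(S,b,.275).round(3))
C=np.array([[.09,.14],[.09,-.14],[-.09,-.14],[-.09,.14]])
def pts(p):
    c,s=np.cos(p[2]),np.sin(p[2]); return np.c_[C@np.array([[c,s],[-s,c]])+p[:2],np.full(4,.275)]
r=least_squares(lambda p:np.r_[proj(T,pts(p))-tp,proj(S,pts(p))-sp].ravel(),[.74,0,0],loss="soft_l1")
print("cup",r.x.round(3),r.fun.round(1))
x,y,a=r.x; ex=np.array([np.cos(a),np.sin(a)]); ey=np.array([-ex[1],ex[0]])
print("handle top",onz(T,(208.3,178.3),.246).round(3),onz(S,(214.6,172.9),.246).round(3))
print("door free edge top",onz(T,(195.7,170.7),.25).round(3),onz(T,(278.3,148.3),.25).round(3), onz(S,(195,175),.25).round(3))
for n,st in (("tin",(253,222.5,.072)),("jar",(181,252,.105)),("dish",(231,270,.038)),("red",(259,262,.072))): print(n,onz(T,st[:2],st[2]).round(3))
print("S tin",onz(S,(272,222),.072).round(3),"jar",onz(S,(226.5,267),.105).round(3),"mill",onz(S,(143.5,217),.17).round(3))
E
```

```text
[0.886 0.113 0.275] [0.882 0.12  0.275]
[ 0.859 -0.162  0.275] [ 0.858 -0.144  0.275]
[ 0.687 -0.141  0.275] [ 0.675 -0.122  0.275]
[0.712 0.128 0.275] [0.712 0.133 0.275]
cup [ 0.787 -0.014 -0.092] [-1.5 -0.5 -0.6 -1.4  1.7  0.2 -1.4  0.9 -1.3 -0.9  1.7 -1.7  1.1 -2.7
  0.3  0.1]
handle top [0.646 0.101 0.246] [0.627 0.115 0.246]
door free edge top [0.682 0.129 0.25 ] [ 0.661 -0.137  0.25 ] [0.658 0.156 0.25 ]
tin [0.507 0.007 0.072]
jar [0.491 0.265 0.105]
dish [0.387 0.133 0.038]
red [0.374 0.037 0.072]
S tin [0.507 0.011 0.072] jar [0.493 0.269 0.105] mill [0.729 0.282 0.17 ]
```

```bash
python3 - <<'E'
from h import *
from scipy.optimize import least_squares
T=bot.grab_frame("top"); S=bot.grab_frame("scene")
tp=np.array([(180,111),(262.7,91.7),(276.7,137.3),(191.7,159)]); sp=np.array([(140.7,143.9),(203,119.6),(246,131.4),(183.6,158.2)])
C=np.array([[.09,.14],[.09,-.14],[-.09,-.14],[-.09,.14]])
R=lambda a:np.array([[np.cos(a),-np.sin(a)],[np.sin(a),np.cos(a)]])
dl=np.array([[-.009,.28,.25],[-.009,.004,.25],[-.051,.25,.246]])
tdp=np.array([(195.7,170.7),(278.3,148.3),(208.3,178.3)]); sdp=np.array([(196,175),(248.6,139),(214.6,172.9)])
def res(p):
    x,y,a,q,hx=p; c=np.array([x,y]); P=np.c_[C@R(a).T+c,np.full(4,.275)]
    h=c+R(a)@[hx,-.14]; D=np.c_[dl[:,:2]@R(a+q).T+h,dl[:,2]]
    return np.r_[proj(T,P)-tp,proj(S,P)-sp,proj(T,D)-tdp,proj(S,D)-sdp].ravel()
for lo,hi in ((-.15,-.08),(-.1,-.098)):
    r=least_squares(res,[.787,-.014,-.09,.05,-.099],loss="soft_l1",bounds=([-2,-2,-1,-.01,lo],[2,2,1,.5,hi]))
    x,y,a,q,hx=r.x; h=np.array([x,y])+R(a)@[hx,-.14]
    print(r.x.round(3),"hinge",h.round(3),"grip",(h+R(a+q)@[-.051,.25]).round(3),r.fun.round(1).tolist())
print("opener base T",onz(T,(368,243),0).round(3),"S",onz(S,(369,203),0).round(3),"posttop",onz(T,(405,218),.376).round(3),"knob",onz(T,(373,197),.4).round(3))
E
```

```text
[ 0.788 -0.015 -0.091  0.063 -0.098] hinge [ 0.677 -0.145] grip [0.633 0.106] [-1.5, -0.5, -0.6, -1.4, 1.8, 0.1, -1.3, 0.9, -1.2, -0.9, 1.8, -1.7, 1.1, -2.8, 0.5, 0.1, -1.2, 2.2, 0.2, -2.4, -0.3, 4.1, -1.4, -4.9, 2.2, -1.5, 0.0, -1.9]
[ 0.788 -0.015 -0.091  0.062 -0.098] hinge [ 0.677 -0.145] grip [0.633 0.106] [-1.5, -0.5, -0.6, -1.4, 1.8, 0.1, -1.3, 0.9, -1.2, -0.9, 1.8, -1.7, 1.1, -2.8, 0.5, 0.1, -1.2, 2.2, 0.2, -2.3, -0.3, 4.1, -1.4, -4.9, 2.3, -1.5, 0.0, -1.9]
opener base T [ 0.302 -0.36   0.   ] S [ 0.304 -0.367  0.   ] posttop [ 0.304 -0.342  0.376] knob [ 0.383 -0.277  0.4  ]
```

The tin at (0.507, 0.009) is 0.23 m from the hinge, so it is in the way. I'll set it down at about (0.56, 0.20).

Request:
apply_moves --claw '[0.085,0.085,0.085,0.085,0.085,0.085,0.085,0.085,0.085,0.085,0.085,0.085,0.085,0.085,0.085,0.085,0.085,0.085,0.085,0.085]' --xyz '[[0,0,-0.05],[0,0,-0.05],[0,0,-0.05],[0,0,-0.05],[0,0,-0.05],[0,0,-0.05],[0.023,-0.0433,0],[0.023,-0.0433,0],[0.023,-0.0433,0],[0.023,-0.0433,0],[0.023,-0.0433,0],[0.023,-0.0433,0],[0.023,-0.0433,0],[0.023,-0.0433,0],[0.023,-0.0433,0],[0.023,-0.0433,0],[0.023,-0.0433,0],[0.023,-0.0433,0],[0.023,-0.0433,0],[0.023,-0.0433,0]]' --twist '[[0,0,0.1],[0,0,0.1],[0,0,0.102],[0,0,0],[0,0,0],[0,0,0],[0,0,0],[0,0,0],[0,0,0],[0,0,0],[0,0,0],[0,0,0],[0,0,0],[0,0,0],[0,0,0],[0,0,0],[0,0,0],[0,0,0],[0,0,0],[0,0,0]]' --force 40

```text
clock: 3.2
position: [0.5084, 0.0112, 0.5316]
tool_rot: [3.141, -0.001, -0.001]
force: [1.4, -0.4, -0.1]
grip_width: 0.0851
finger_force: 0.0
```

Request:
apply_moves --claw '[0.085,0.085,0.085,0.085,0.085,0.085,0.085,0.085,0.085,0.085,0.085,0.085,0.055,0.05,0.05,0.05,0.05]' --xyz '[[-0.001,0.002,0.05],[0,0,0.05],[0,0,0.05],[0,0,0.05],[0,0,0.05],[0,0,0.05],[0,0,0.05],[0,0,0.05],[0,0,0.04],[0,0,0.03],[0,0,0.025],[0,0,0],[0,0,0],[0,0,0],[0,0,0],[0,0,0],[0,0,0]]' --twist '[[0,0,0],[0,0,0],[0,0,0],[0,0,0],[0,0,0],[0,0,0],[0,0,0],[0,0,0],[0,0,0],[0,0,0],[0,0,0],[0,0,0],[0,0,0],[0,0,0],[0,0,0],[0,0,0],[0,0,0]]' --force 40

```text
clock: 4.9
position: [0.5077, 0.0074, 0.038]
tool_rot: [-3.142, -0.002, -0.0]
force: [-1.8, 1.0, 7.3]
grip_width: 0.0565
finger_force: 41.6
```

Request:
apply_moves --claw '[0.05,0.05,0.05,0.05,0.05,0.05,0.05,0.05,0.05,0.05,0.05,0.05,0.085,0.085,0.085,0.085]' --xyz '[[0,0,-0.02],[0,0,-0.03],[0.0105,-0.0385,0],[0.0105,-0.0385,0],[0.0105,-0.0385,0],[0.0105,-0.0385,0],[0.0105,-0.0385,0],[0,0,0],[0,0,0.025],[0,0,0.015],[0,0,0.01],[0,0,0],[0,0,0],[0,0,0],[0,0,0],[0,0,0]]' --twist '[[0,0,0],[0,0,0],[0,0,0],[0,0,0],[0,0,0],[0,0,0],[0,0,0],[0,0,0],[0,0,0],[0,0,0],[0,0,0],[0,0,0],[0,0,0],[0,0,0],[0,0,0],[0,0,0]]'

```text
clock: 6.5
position: [0.5596, 0.1998, 0.0366]
tool_rot: [-3.141, -0.0, -0.0]
force: [0.6, -0.6, 0.1]
grip_width: 0.0849
finger_force: 0.0
```

Request:
apply_moves --claw '[0.085,0.085,0.085,0.06,0.06,0.06,0.06,0.06,0.06,0.06]' --xyz '[[0,0,-0.03],[0,0,-0.05],[0,0,-0.05],[0,0,-0.05],[0,0,-0.05],[0,0,-0.03],[0.035,0.03,0],[0.038,0.032,0],[0,0.032,0],[0,0,0]]' --twist '[[0,0,0],[0,0,0],[0,0,0],[0,0,0],[0,0,0],[0,0,0],[0,0,0],[0,0,0],[0,0,0],[0,0,0]]'

```text
clock: 7.5
position: [0.6333, 0.1005, 0.2958]
tool_rot: [3.139, 0.001, -0.006]
force: [-0.5, 1.2, 0.3]
grip_width: 0.06
finger_force: 0.0
```

```bash
python3 - <<'E'
from h import *
ims=[]
p=bot.observe()["position"]; print(p)
for c,(u,v) in (("scene",(140,100)),("top",(150,100))):
    f=bot.grab_frame(c); im=f["img"][...,::-1].copy()
    print(c,"bar pred top/222/134",proj(f,[[.633,.106,.246],[.633,.106,.222],[.633,.106,.134]]).round(1).tolist(), "tcp",proj(f,[p]).round(1).tolist())
    ims.append(cv2.resize(im[v:v+145,u:u+130],None,fx=3,fy=3,interpolation=cv2.INTER_CUBIC))
    for n in ("tin",): print(n,[(d["position"].round(3) if hasattr(d["position"],"round") else d["position"]) for d in bot.find_in(c,n)])
cv2.imwrite("pics/grip1.png",np.hstack(ims))
E
```

```text
[0.63325204 0.10054506 0.29580327]
scene bar pred top/222/134 [[214.8, 171.1], [215.2, 179.2], [216.6, 207.3]] tcp [[215.1, 152.8]]
tin [[0.5595, 0.2112, 0.0684], [0.3669, 0.0536, 0.053]]
top bar pred top/222/134 [[208.0, 182.5], [208.9, 185.2], [211.8, 194.1]] tcp [[207.8, 176.0]]
tin [[0.5524, 0.2001, 0.0681], [0.3703, 0.0373, 0.069]]
```

View pics/grip1.png

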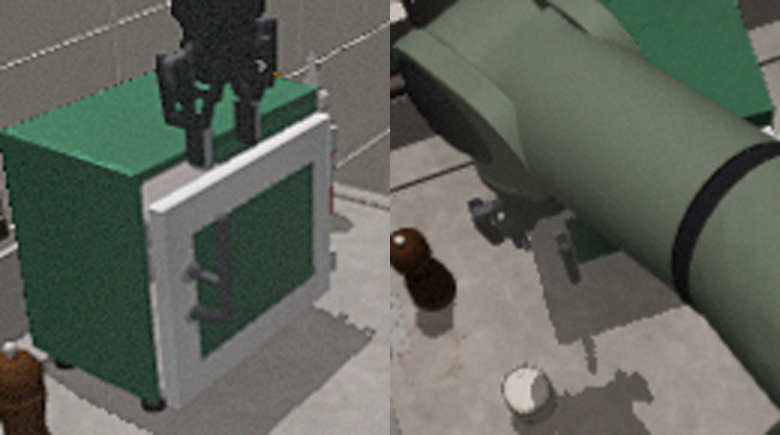

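The tin stands at about (0.56, 0.20), and the fingers are above the bar, whose top is at crop (222,218). I'll go down and pinch it.

Request:
apply_moves --claw '[0.06,0.06,0.06,0.06,0.02,0.005,0.005,0.005,0.005,0.005]' --xyz '[[0,-0.005,0.02],[0,0,0.03],[0,0,0.03],[0,0,0.01],[0,0,0],[0,0,0],[0,0,0],[0,0,0],[0,0,0],[0,0,0]]' --twist '[[0,0,0.01],[0,0,0.01],[0,0,0],[0,0,0],[0,0,0],[0,0,0],[0,0,0],[0,0,0],[0,0,0],[0,0,0]]' --force 30

```text
clock: 8.7
position: [0.6345, 0.1048, 0.2084]
tool_rot: [3.135, -0.004, -0.025]
force: [4.6, -28.1, 6.7]
grip_width: 0.0111
finger_force: 31.8
```

Request:
apply_moves --claw '[0.005,0.005]' --xyz '[[0,0.003,0],[0,0,0]]' --twist '[[0,0,0],[0,0,0]]'

```text
clock: 8.9
position: [0.6339, 0.1046, 0.2084]
tool_rot: [3.138, -0.004, -0.023]
force: [2.3, -15.4, 4.3]
grip_width: 0.011
finger_force: 31.1
```

Request:
apply_moves --claw '[0.005,0.005,0.005,0.005,0.005,0.005,0.005,0.005]' --xyz '[[0,0.003,0],[-0.0174,0.004,0],[-0.0174,0.004,0],[-0.0174,0.004,0],[-0.0174,0.004,0],[-0.0174,0.004,0],[-0.0174,0.004,0],[0,0,0]]' --twist '[[0,0,0],[0,0,-0.07],[0,0,-0.07],[0,0,-0.07],[0,0,-0.07],[0,0,-0.07],[0,0,-0.07],[0,0,0]]'

```text
clock: 9.7
position: [0.5339, 0.0632, 0.2084]
tool_rot: [3.139, -0.003, 0.4]
force: [5.5, -6.6, 4.4]
grip_width: 0.011
finger_force: 30.7
```

Request:
apply_moves --claw '[0.005,0.005,0.005,0.005,0.005,0.005,0.005,0.005,0.005,0.005,0.005,0.005,0.005,0.005,0.005]' --xyz '[[-0.0174,0.005,0],[-0.0174,0.004,0],[-0.0174,0.004,0],[-0.0174,0.004,0],[-0.0174,0.004,0],[-0.0174,0.004,0],[-0.0174,0.004,0],[-0.0174,0.004,0],[-0.0174,0.004,0],[-0.0174,0.004,0],[-0.0174,0.004,0],[-0.0174,0.004,0],[-0.0174,0.004,0],[-0.0174,0.004,0],[0,0,0]]' --twist '[[0,0,-0.07],[0,0,-0.07],[0,0,-0.07],[0,0,-0.07],[0,0,-0.07],[0,0,-0.07],[0,0,-0.07],[0,0,-0.07],[0,0,-0.07],[0,0,-0.07],[0,0,-0.07],[0,0,-0.07],[0,0,-0.07],[0,0,-0.07],[0,0,0]]'

```text
clock: 11.2
position: [0.4233, -0.1496, 0.2083]
tool_rot: [3.136, 0.001, 1.38]
force: [5.7, 0.2, 11.0]
grip_width: 0.011
finger_force: 31.9
```

Request:
apply_moves --claw '[0.02,0.05,0.05,0.05,0.05,0.05,0.085,0.085,0.085,0.085,0.085,0.085,0.085,0.085,0.085,0.085]' --xyz '[[0,0,0],[0,0,0],[0,0,-0.03],[0,0,-0.04],[0,0,-0.04],[0,0,-0.04],[0.0461,0.0085,0],[0.0461,0.0085,0],[0.0461,0.0085,0],[0.0461,0.0085,0],[0.0461,0.0085,0],[0.0461,0.0085,0],[0.0461,0.0085,0],[0.0461,0.0085,0],[0,0,0],[0,0,0]]' --twist '[[0,0,0],[0,0,0],[0,0,0],[0,0,0],[0,0,0],[0,0,0],[0,0,0],[0,0,0],[0,0,0],[0,0,0],[0,0,0],[0,0,0],[0,0,0],[0,0,0],[0,0,0],[0,0,0]]'

```text
clock: 12.8
position: [0.5571, 0.2032, 0.3561]
tool_rot: [-3.141, 0.0, 1.383]
force: [-0.4, -0.9, -0.1]
grip_width: 0.0847
finger_force: 0.0
```

```bash
python3 - <<'E'
from h import *
o=bot.observe(); print(o["position"],o["tool_rot"])
R=lambda a:np.array([[np.cos(a),-np.sin(a)],[np.sin(a),np.cos(a)]])
h=np.array([.677,-.145])
for c in ("scene","top"):
    f=bot.grab_frame(c); im=f["img"][...,::-1].copy(); im=cv2.resize(im,(800,600),interpolation=cv2.INTER_CUBIC)
    print(c,*[(n,[np.round(d["position"],3).tolist()+[round(d["score"],2)] for d in bot.find_in(c,n)]) for n in ("tin","rack","door")])
    th=1.388
    for P in ([-.009,.28],[.009,.28],[-.051,.25],[.009,.004]):
        z=.246 if P[0]==-.051 else .25
        p=proj(f,[np.r_[R(th)@P+h,z]])[0]; print(P,p.round(1))
    cv2.imwrite(f"pics/open_{c}.png",im)
E
```

```text
[0.55713011 0.20318795 0.35606606] [-3.14064063e+00  5.89776725e-05  1.38262075e+00]
scene ('tin', [[0.559, 0.215, 0.071, 0.94], [0.368, 0.051, 0.052, 0.85], [0.723, 0.285, 0.083, 0.32]]) ('rack', [[0.522, -0.098, 0.168, 0.62]]) ('door', [])
[-0.009, 0.28] [326.9 160.5]
[0.009, 0.28] [323.6 162.5]
[-0.051, 0.25] [325.1 154.3]
[0.009, 0.004] [248.2 137.7]
top ('tin', [[0.373, 0.036, 0.069, 0.73], [0.549, 0.198, 0.066, 0.71]]) ('rack', [[0.644, -0.132, 0.252, 0.67]]) ('door', [])
[-0.009, 0.28] [301.5 228. ]
[0.009, 0.28] [295.5 229.1]
[-0.051, 0.25] [312.8 216. ]
[0.009, 0.004] [276.1 144.8]
```

View pics/open_scene.png

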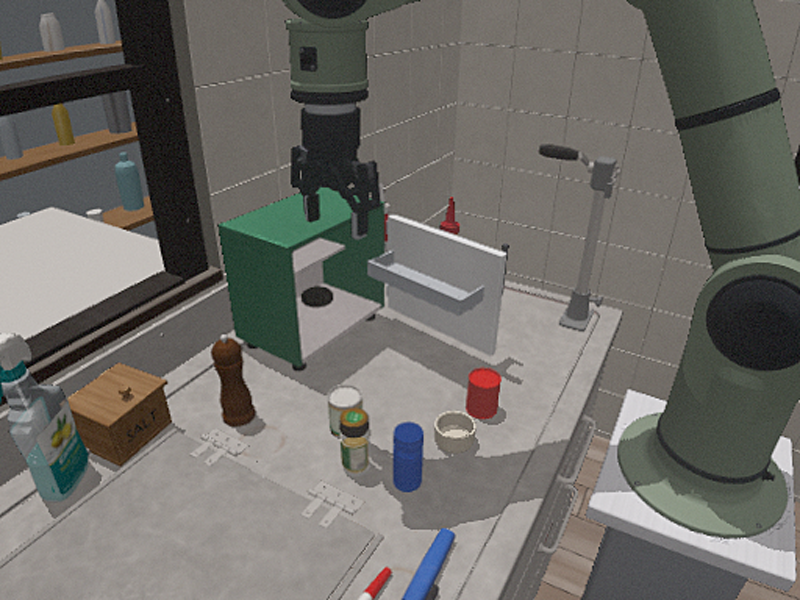

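View pics/open_top.png

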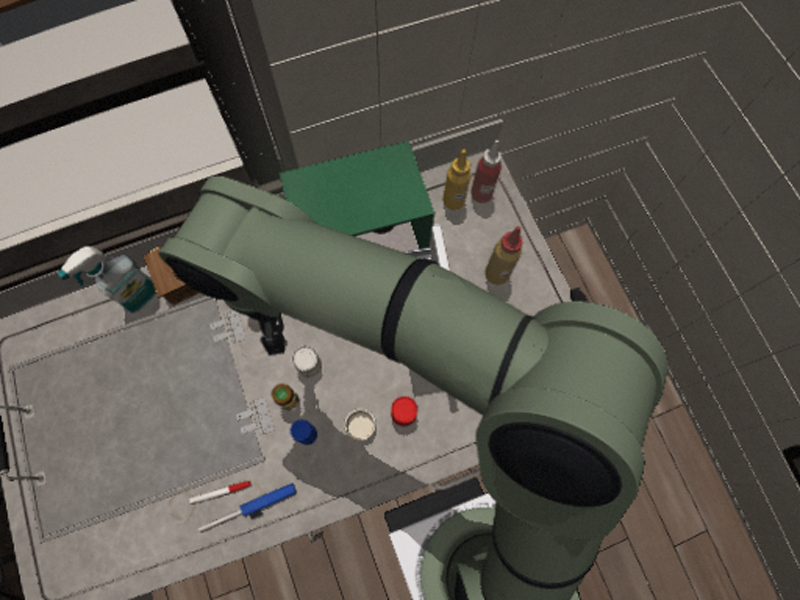

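```bash
python3 - <<'E'
from h import *
R=lambda a:np.array([[np.cos(a),-np.sin(a)],[np.sin(a),np.cos(a)]])
h=np.array([.677,-.145]); f=bot.grab_frame("scene")
im=cv2.resize(f["img"][...,::-1][125:235,225:340],None,fx=5,fy=5,interpolation=cv2.INTER_CUBIC)
th=1.388
for P,z,col in (([.081,.142-.111],.182,(0,0,255)),([.081,.142+.111],.182,(0,0,255)),([.009,.142+.111],.179,(255,0,0)),([.081,.142+.111],.152,(0,255,0)),([.009,.28],.25,(255,0,255)),([.009,.28],.032,(255,0,255)),([.009,.004],.25,(255,0,255))):
    p=(proj(f,[np.r_[R(th)@P+h,z]])[0]-[225,125])*5+2; cv2.circle(im,tuple(int(v) for v in p),3,col,-1)
cv2.imwrite("pics/rack.png",im)
E
```

```text
(no output)
```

View pics/rack.png

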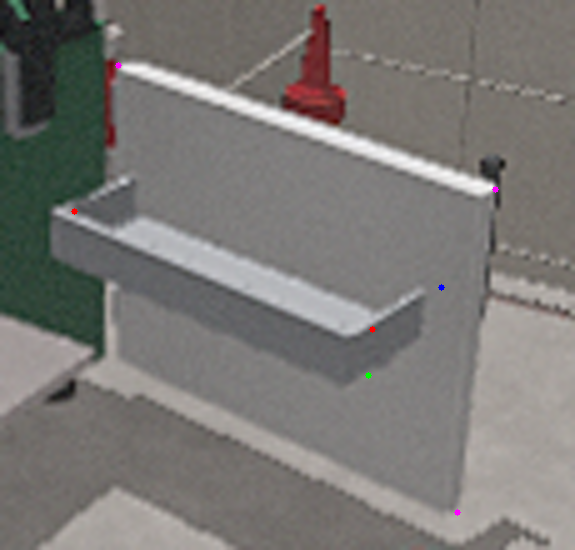

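Projected door corners match the image, with the free top corner at crop (495,188). The rack's rail corners are at (52,211) and (350,335), so the rack lies about 16 mm nearer the hinge than I assumed. Next I'll fetch the tin.

Request:
apply_moves --claw '[0.085,0.085,0.085,0.085,0.085,0.085,0.085,0.085,0.085,0.05,0.05,0.05,0.05,0.05,0.05,0.05,0.05,0.05,0.05,0.05]' --xyz '[[-0.0024,0.0035,0.05],[0,0,0.05],[0,0,0.05],[0,0,0.05],[0,0,0.05],[0,0,0.035],[0,0,0.02],[0,0,0.01],[0,0,0],[0,0,0],[0,0,0],[0,0,0],[0,0,0],[0,0,0],[0,0,-0.03],[0,0,-0.05],[0,0,-0.05],[0,0,-0.05],[0,0,-0.05],[0,0,-0.03]]' --twist '[[0,0,0],[0,0,0],[0,0,0],[0,0,0],[0,0,0],[0,0,0],[0,0,0],[0,0,0],[0,0,0],[0,0,0],[0,0,0],[0,0,0],[0,0,0],[0,0,0],[0,0,0],[0,0,0],[0,0,0],[0,0,0],[0,0,0],[0,0,0]]' --force 40

```text
clock: 15.25
position: [0.5609, 0.1992, 0.3064]
tool_rot: [3.138, -0.002, 1.38]
force: [0.1, 0.6, -2.2]
grip_width: 0.056
finger_force: 43.5
```

Request:
apply_moves --claw '[0.05,0.05,0.05,0.05,0.05,0.05,0.05,0.05]' --xyz '[[-0.03,0.004,0],[-0.045,0.0065,0],[-0.045,0.0065,0],[-0.045,0.0065,0],[-0.045,0.0065,0],[-0.03,0.0045,0],[-0.03,0.0045,0],[0,0,0]]' --twist '[[0,0,0],[0,0,0],[0,0,0],[0,0,0],[0,0,0],[0,0,0],[0,0,0],[0,0,0]]'

```text
clock: 16.05
position: [0.5473, -0.0783, 0.302]
tool_rot: [3.141, 0.002, 1.374]
force: [0.3, 0.0, -1.8]
grip_width: 0.0562
finger_force: 43.6
```

```bash
python3 - <<'E'
from h import *
o=bot.observe(); p=o["position"]; print(p,o["tool_rot"],o["grip_width"],o["force"])
S=bot.grab_frame("scene"); T=bot.grab_frame("top")
ims=[]
for f,(u,v) in ((S,(225,105)),(T,(235,95))):
    im=cv2.resize(f["img"][...,::-1][v:v+140,u:u+130],None,fx=3,fy=3,interpolation=cv2.INTER_CUBIC)
    R=lambda a:np.array([[np.cos(a),-np.sin(a)],[np.sin(a),np.cos(a)]])
    for P,z in (([.081,.126-.111],.182),([.081,.126+.111],.182),([.009,.126+.111],.179)):
        q=(proj(f,[np.r_[R(1.388)@P+[.677,-.145],z]])[0]-[u,v])*3+1; cv2.circle(im,tuple(int(a) for a in q),2,(0,0,255),-1)
    ims.append(im)
cv2.imwrite("pics/over.png",np.hstack(ims))
E
```

```text
[ 0.54728472 -0.07831187  0.3019726 ] [3.14096376e+00 1.87516477e-03 1.37414496e+00] 0.056234258922440834 [ 0.3373435   0.03256794 -1.76217179]
```

View pics/over.png

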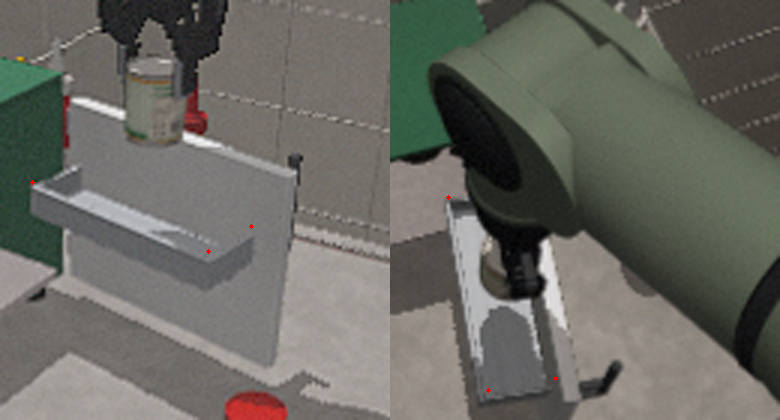

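```bash
python3 - <<'E'
from h import *
T=bot.grab_frame("top"); S=bot.grab_frame("scene")
t=lambda u,v:((u-390)/3+235,v/3+95); s=lambda u,v:(u/3+225,v/3+105)
R=lambda a:np.array([[np.cos(a),-np.sin(a)],[np.sin(a),np.cos(a)]])
loc=lambda P:(R(-1.388)@(P[:2]-[.677,-.145])).round(4)
for n,f,uv,z in (("rail hinge T",T,t(447,203),.182),("rail free T",T,t(480,402),.182),("rail free S",S,s(207,260),.182),("rail hinge S",S,s(32,185),.182),("panel free T",T,t(550,393),.179),("panel free S",S,s(251,235),.179)):
    P=onz(f,uv,z); print(n,P.round(3),loc(P))
print("tcp",loc(bot.observe()["position"]))
im=T["img"][120:235,235:320][...,::-1]; cv2.imwrite("pics/rt.png",cv2.resize(im,None,fx=5,fy=5,interpolation=cv2.INTER_CUBIC))
E
```

```text
rail hinge T [ 0.67  -0.059  0.182] [0.0832 0.0228]
rail free T [ 0.449 -0.01   0.182] [0.091  0.2485]
rail free S [ 0.452 -0.006  0.182] [0.096  0.2463]
rail hinge S [ 0.672 -0.055  0.182] [0.0877 0.0215]
panel free T [ 0.432 -0.082  0.179] [0.0173 0.252 ]
panel free S [ 0.438 -0.076  0.179] [0.0239 0.2477]
tcp [0.0475 0.1402]
```

View pics/rt.png

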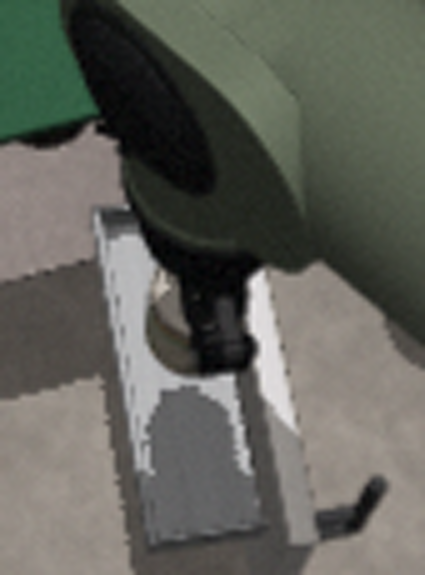

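Both cameras put the rack's centreline about 4 mm farther out from the panel than the tool is now. I'll correct for that and go down.

Request:
apply_moves --claw '[0.05,0.05,0.05,0.05,0.05,0.05,0.05]' --xyz '[[0.004,0,0.02],[0,0,0.02],[0,0,0.015],[0,0,0.015],[0,0,0.015],[0,0,0.01],[0,0,0]]' --twist '[[0,0,0.01],[0,0,0.01],[0,0,0],[0,0,0],[0,0,0],[0,0,0],[0,0,0]]'

```text
clock: 16.95
position: [0.548, -0.0698, 0.2053]
tool_rot: [-3.14, -0.0, 1.36]
force: [-0.3, 0.1, -0.3]
grip_width: 0.0564
finger_force: 43.6
```

Request:
apply_moves --claw '[0.05,0.05,0.05]' --xyz '[[0,0,0.006],[0,0,0.005],[0,0,0]]' --twist '[[0,0,0],[0,0,0],[0,0,0]]'

```text
clock: 17.25
position: [0.5486, -0.0699, 0.1954]
tool_rot: [3.141, -0.0, 1.36]
force: [-0.1, -0.1, -0.7]
grip_width: 0.056
finger_force: 43.6
```

Request:
apply_moves --claw '[0.05,0.05,0.05]' --xyz '[[0,0,0.002],[0,0,0.002],[0,0,0]]' --twist '[[0,0,0],[0,0,0],[0,0,0]]'

```text
clock: 17.55
position: [0.5498, -0.0686, 0.1943]
tool_rot: [3.138, -0.001, 1.36]
force: [-10.7, 5.5, 41.3]
grip_width: 0.0562
finger_force: 48.9
```

The tin touched at the height of the rack's floor. I'll ease off, release and go up.

Request:
apply_moves --claw '[0.05,0.05,0.06,0.065,0.075,0.08,0.08,0.08,0.08,0.08,0.08,0.08,0.08]' --xyz '[[0,0,-0.003],[0,0,0],[0,0,0],[0,0,0],[0,0,0],[0,0,0],[0,0,-0.02],[0,0,-0.04],[0,0,-0.05],[0,0,-0.05],[0,0,-0.05],[0.04,0,-0.02],[0,0,0]]' --twist '[[0,0,0],[0,0,0],[0,0,0],[0,0,0],[0,0,0],[0,0,0],[0,0,0],[0,0,0],[0,0,0],[0,0,0],[0,0,0],[0,0,0],[0,0,0]]'

```text
clock: 18.85
position: [0.5577, -0.026, 0.4278]
tool_rot: [3.137, -0.002, 1.364]
force: [-0.2, 0.4, -1.1]
grip_width: 0.0798
finger_force: 0.0
```

```bash
python3 - <<'E'
from h import *
S=bot.grab_frame("scene"); T=bot.grab_frame("top")
for c in ("scene","top"): print(c,*[(n,[np.round(d["position"],3).tolist() for d in bot.find_in(c,n)]) for n in ("tin","jar","rack")])
a=cv2.resize(S["img"][...,::-1][70:320,130:350],None,fx=2,fy=2); b=cv2.resize(T["img"][...,::-1][90:290,165:340],None,fx=2.2,fy=2.5)
b=cv2.resize(b,(380,500)); cv2.imwrite("pics/end.png",np.hstack([cv2.resize(a,(420,500)),b]))
E
```

```text
scene ('tin', [[0.37, 0.055, 0.052], [0.538, -0.053, 0.205]]) ('jar', [[0.4, 0.267, 0.076], [0.486, 0.28, 0.073]]) ('rack', [[0.509, -0.093, 0.168]])
top ('tin', [[0.544, -0.068, 0.22], [0.374, 0.036, 0.069], [0.727, 0.27, 0.106]]) ('jar', [[0.404, 0.25, 0.104], [0.486, 0.264, 0.105]]) ('rack', [[0.499, -0.088, 0.18]])
```

View pics/end.png

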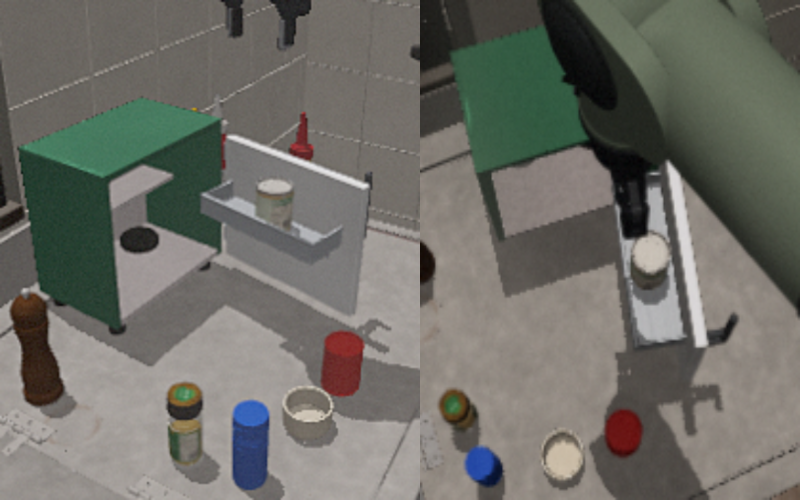

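The picture shows the tin upright in the rack, at (274,200) on the left and (650,260) on the right. The door is wide open, and the jar, mill and dish are where they were, so I'm handing in.

```bash
python3 -c "
from workcell import bot
print(bot.job_done())"
```

```text
the job is handed in; nothing more can be done
None
```

The job is handed in (no verdict came back): the tin stands upright in the door rack, the door is open about 1.45 rad, the jar stands on the worktop, and I saw nothing knocked over.

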